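Set the tuning dial to the long scale line and press the button

TASK

On the tuning box, push the dial round by its upright finger post until the index line on the dial lines up with the one long, thick line of the white scale ring; only then press the black push button fully in, let it spring back, and move clear. Only push and press with the fingertips: lift and carry nothing, do not shove the box or turn the scale ring, and leave the things standing round it where they are.

Things in the scene. Friction and masses are not known exactly. Their poses are not given: they have to be found in the camera images.
- tuning_box: loose grey bench box with an aluminium top, 220 (its x) x 180 (its y) x 45 mm high, about 2.6 kg, on rubber feet; origin at the centre of its underside, z up. It carries the dial (centre 20 mm towards its +x) and, near one corner of its -x edge (the edge nearer the robot), the push button
- dial_center (a point): centre of the dial's top face, 57 mm above the table. The dial is a flat aluminium disc of 120 mm diameter with a flat hub of 18 mm diameter, 2 mm high, in the middle. It turns without end either way about the vertical axis through this point and stays where it is left; friction about 0.06 N m, so about 1.5 N at the post turns it
- finger_post (a point): centre of the top of the steel finger post that stands upright on the dial, 15 to 19 mm thick, 30 mm high above the dial's face (this point is 87 mm above the table), 42 mm from the dial's axis, on the side opposite the index line. It is fixed to the dial: push it sideways to turn the dial
- index_mark (a point): outer end of the black index line on the dial (4 mm wide, running radially to the rim), 60 mm from the dial's axis, at the height of the dial's face
- scale_line (a point): point 60 mm from the dial's axis, on the inward extension of the long thick line of the scale ring (4 mm wide, 18 mm long; the ring's 23 other lines are 1.4 mm wide and 6 mm long), at the height of the dial's face. The white scale ring, 160 mm outer diameter, lies round the dial, its top 8 mm below the dial's face; it is stiff and must stay as it is. The dial is set when index_mark lies at this point
- button_top (a point): centre of the top face of the black round push button, 24 mm diameter, which is pressed straight down against a spring, 5 mm of travel; 1.5 N begins to move it, about 5 N pushes it fully in. It stands 9 mm proud of its round housing (40 mm diameter), 4 mm when fully in; its top is 66 mm above the table
- button (a joint): how far the push button is pressed in: 0 out, 0.005 m fully in; it springs back
- glue_bottle: small grey bottle, 38 mm diameter, 60 mm high; loose bystander beside the box, origin at the centre of its underside; not to be disturbed
- big_capacitor: blue upright can, 31 mm diameter, 54 mm high; loose bystander beside the box, origin at the centre of its underside; not to be disturbed
- part_box_1: small cardboard box, 45 x 62 x 40 mm; loose bystander beside the box, origin at the centre of its underside; not to be disturbed
- blue_tub: open whitish plastic tub holding a few wire clips, 72 mm diameter, 56 mm high; loose bystander beside the box, origin at the centre of its underside; not to be disturbed
- heat_sink: finned aluminium block, 45 x 60 x 26 mm; loose bystander beside the box, origin at the centre of its underside; not to be disturbed
- white_tub: open whitish plastic tub with a tan inside, 75 mm diameter, 62 mm high; loose bystander beside the box, origin at the centre of its underside; not to be disturbed
- dial (a joint): angle of the dial in the box (rad), growing counter-clockwise seen from above; its zero means nothing (the target is where scale_line is), so use it for how far the dial has turned

How it is judged:
By the outcome, as a careful person would: the job done as asked, in the order asked, and still so for the second after the job is handed in, with the robot touching nothing.
It also fails if it takes over 64 s, if anything falls off the work surface, if the arm or the gripper's body presses on something with over 40 N, if the wrist force passes 120 N, or if a joint passes its speed limit or range.

ROBOT

A 6-joint arm with a two-finger parallel gripper is mounted at the origin on a cart in front of the work surface, level with it; the furniture and walls round the work are solid. World frame = base frame: x ahead of the robot, y to its left, z up, the work surface at z = 0. Lengths are in m, angles in degrees, forces in N, time in s.
With the tool pointing down it reaches from about 0.25 to 0.725 m from the base axis. Payload 9.7 kg.
Tool frame: the origin (TCP) lies on the centre line of the jaws, within the pads' length; the fingertips stand bot.nose_length ahead of it and the grasp point (between the pads) lies 11 mm behind it (bot.nose_length is the distance from the TCP to the fingertips, in m); z points along the fingers, y is the line along which they close (so a half turn about z gives the same grasp; the last joint's range is limited). The gripper opens to 85 mm and grips with 20 to 120 N. Pads are 22 mm wide; open, the fingers measure 114 mm over their backs; the gripper's body (76 mm by 85 mm) begins 54 mm behind the grasp point. The pads swing forward as they close: fully open they stand 13 mm farther back than shut.
Start: joints at [71.849, 4.979, 10.078, 95.1, 0, 90], TCP at [0.171, 0.523, 0.239] pointing down, gripper open.
Joint ranges: [-179.16, 179.16], [-48.56, 103.87], [-65.8, 70.77], [-126.05, 130.52], [-82.76, 87.17], [-180, 180]. Speed limits (degrees/s): [127.2, 127.2, 147.25, 180, 180, 180].

INTERFACE

Orientations are given as [roll, pitch, yaw] about the fixed x, y, z axes, in that order (R = Rz(yaw) Ry(pitch) Rx(roll)).
In Python, from workcell import bot gives the robot as it stands. The module is installed in compiled form; this text tells all that it offers.
- The arm moves only by the shell command python3 -m inch 'ROWS' [OPENING] [FORCE]. ROWS is JSON, a list of rows, each a list of 4 numbers: the shift along the world's x, y, z in cm, then the turn about the world's z in degrees. A call has exactly 8 rows; each row is the pose to reach, as a shift and turn from the pose commanded when the call began; what a row does not reach only later rows make up. A row lasts 1/8 s, in which the tool goes at most 62.5 mm and 10.7 degrees, less where a joint would pass 70% of its speed; a pose out of reach is approached as far as the arm can. A call with a gripper value outside its range is refused whole. OPENING is the finger opening in cm, from 0 to 8.54, set as the call begins (- or left out, the last holds). The fingers move at their own pace and stop on an object; FORCE is the grip in N (left out, the last holds). Time passes only in rows, so rows that repeat a pose let the fingers close, or fill a call up. It gives the time, the measured TCP pose, the force, the opening and the grip force at its end, in the units of the state.
- bot.get_obs(): the state, without advancing time (a new reading comes with each control period).
- bot.camera(name): name is "side" or "top" or "wrist"; returns a dict with "img" (420x560x3 uint8, red, green, blue), "fovy" (degrees; the focal length in pixels is half the picture's height over the tangent of half this angle, whatever the lens; pixels are square), "cx", "cy" (the principal point, pixels), "R" (3x3) and "t" (3): a world point X has camera coordinates R X + t; the wrist camera has in their place "mount" (4x4, takes a point from camera to tool coordinates, whose origin is the TCP and whose axes are the flange's). Camera axes: x right, y down, z forward; pixel columns grow to the right and rows downward; lengths in m; the calibration is good to about 2 mm. A picture is of the moment at which its call begins: read the wrist's pose just before it. There is no depth.
- bot.job_done(): hands the job in; it is judged then, once.
Trained networks look in a picture, given as the dict that the camera call returned (one of the last four; its "shot" number tells which), for a name from the list of things; names that differ only in an ending like _2 or _b are one class to them, and where a whole thing is asked for, a point or a joint stands for the part that bears it (a point fixed in the world has none). Each returns a list of dicts, best first, with "score" (0 to 1); they miss things now and then, are a little off and sometimes report something else, mostly with a low value. They report only what shows in the picture. A call takes as long as a camera call.
- bot.find_in(thing, picture): "point" ([column, row] in pixels, amid what is visible of it).
- bot.landmark_of(thing, picture): "point" ([column, row] in pixels: a listed point, or the origin of a listed thing).
The state is a dict: "time": time; "q": joint angles; "qd": joint speeds; "joint_efforts": joint torques, N m; "ee_pos": TCP position; "tcp_rot": TCP orientation; "wrist_force": force on the tool from outside, world axes, zero at the start; "torque": the same for the moment, N m; "opening": finger opening in m; "grasp_force": force on a finger pad.
Only numpy, scipy, OpenCV 4.12 (cv2) and the standard library are available. Lean on these libraries where they do the work, as an engineer would, in place of code of your own. Each camera call takes 0.05 s, during which the arm holds its last target. There are 200 camera calls.

## Working session

There is one attempt and no reset: what is moved stays moved. The work goes in short steps, Python scripts to look and compute and a shell command to move; the robot and the scene stay as the last step left them, time stands still between calls to the robot, and variables do not carry over. Pictures are saved under pics/ and viewed, at most 13 in all, crops included, and the job is handed in when it is done.

```bash
mkdir -p pics
cat > h.py <<'E'
from workcell import bot
import numpy as np, cv2
def ray(c,p):
    f=210/np.tan(np.radians(c["fovy"])/2)
    d=np.array([(p[0]-c["cx"])/f,(p[1]-c["cy"])/f,1]);R=np.array(c["R"]);t=np.array(c["t"])
    return -R.T@t,R.T@d
def at(c,p,z):
    o,d=ray(c,p);return o+d*(z-o[2])/d[2]
H=dict(dial_center=.057,finger_post=.087,index_mark=.057,scale_line=.057,button_top=.066,tuning_box=0,glue_bottle=0,big_capacitor=0,part_box_1=0,blue_tub=0,heat_sink=0,white_tub=0)
def save(c,n): cv2.imwrite("pics/"+n,c["img"][:,:,::-1])
E
python3 - <<'E'
from h import *
print(bot.nose_length,bot.get_obs())
for n in("top","side"):
    c=bot.camera(n);save(c,n+"0.png");print(n,c["fovy"],c["img"].shape)
    for k in H:
        r=bot.landmark_of(k,c)
        for a in r[:2]: print(k,np.round(a["point"]),round(a["score"],2),np.round(at(c,a["point"],H[k]),4))
E
```

```text
0.008 {'time': 0.0, 'q': array([7.18481741e+01, 5.01070231e+00, 1.00327517e+01, 9.51008311e+01,
       2.79592413e-03, 9.00008860e+01]), 'qd': array([-0.02046334,  0.06583216,  0.10494315, -0.02184528, -0.01249242,
        0.02753482]), 'joint_efforts': array([-8.07915385e-04, -5.20388818e+01,  4.64803541e+01,  1.65053486e-02,
       -4.34803997e-05,  1.30787822e-05]), 'ee_pos': array([0.17125761, 0.52240619, 0.23857165]), 'tcp_rot': array([-1.79921218e+02, -2.79470329e-03,  1.61847284e+02]), 'wrist_force': array([-0.28168321, -0.10915926,  0.36024666]), 'torque': array([ 0.01117293, -0.00160825, -0.0364907 ]), 'grasp_force': 0.0, 'opening': 0.0851842683468264}
top 42.86695619481621 (420, 560, 3)
dial_center [324. 213.] 0.58 [ 0.5851 -0.168   0.057 ]
finger_post [313. 196.] 0.65 [ 0.6214 -0.1427  0.087 ]
index_mark [335. 237.] 0.72 [ 0.5307 -0.1927  0.057 ]
scale_line [333. 192.] 0.82 [ 0.6336 -0.1898  0.057 ]
button_top [309. 264.] 0.55 [ 0.4693 -0.1332  0.066 ]
tuning_box [324. 226.] 0.65 [ 0.5606 -0.1724  0.    ]
glue_bottle [262. 224.] 0.46 [ 0.5653 -0.0242  0.    ]
big_capacitor
[... 622 characters left out ...]
e_line [330. 169.] 0.39 [ 0.5248 -0.2267  0.057 ]
button_top [356. 199.] 0.45 [ 0.4696 -0.1296  0.066 ]
button_top [329. 179.] 0.36 [ 0.5236 -0.1843  0.066 ]
tuning_box [305. 207.] 0.64 [ 0.5703 -0.1683  0.    ]
glue_bottle [300. 259.] 0.88 [ 0.5637 -0.0241  0.    ]
glue_bottle [330. 168.] 0.48 [ 0.525  -0.3075  0.    ]
big_capacitor [345. 260.] 0.71 [ 0.4811 -0.0318  0.    ]
big_capacitor [232. 247.] 0.56 [ 0.6945 -0.0378  0.    ]
part_box_1 [238. 212.] 0.73 [ 0.7036 -0.136   0.    ]
blue_tub [287. 167.] 0.59 [ 0.6244 -0.2989  0.    ]
heat_sink [331. 168.] 0.71 [ 0.5244 -0.3087  0.    ]
white_tub [308. 208.] 0.59 [ 0.5619 -0.164   0.    ]
white_tub [231. 244.] 0.57 [ 0.6986 -0.0457  0.    ]
```

Run:
```python
import cv2
a=cv2.imread("pics/top0.png")[145:285,230:420]
cv2.imwrite("pics/top0c.png",cv2.resize(a,None,fx=4,fy=4,interpolation=cv2.INTER_CUBIC))
```

```text
(no output)
```

View pics/top0c.png

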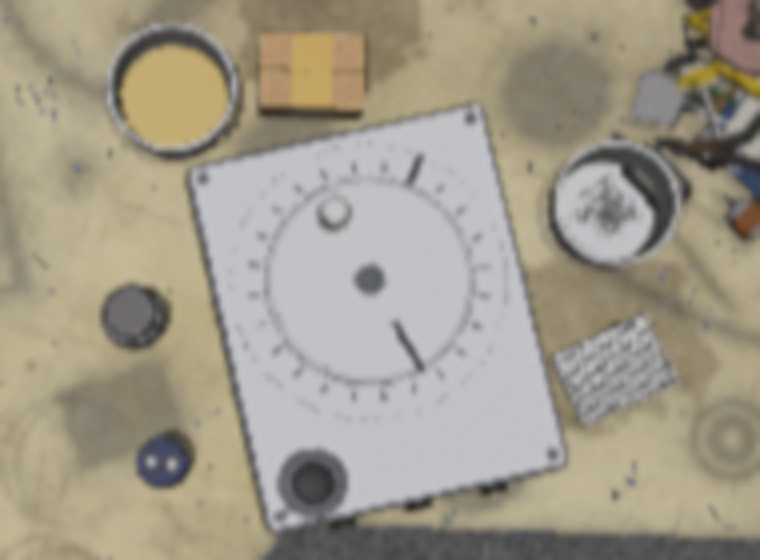

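View pics/side0.png

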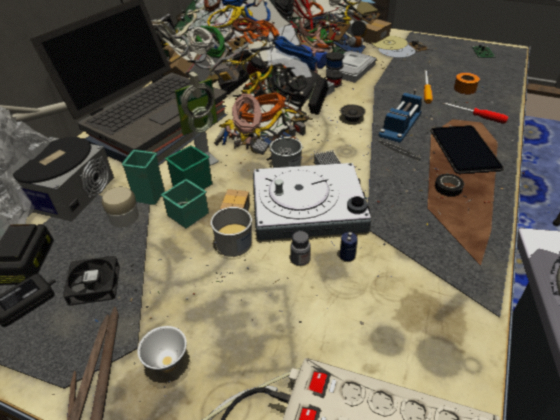

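```bash
python3 -m inch '[[2.2,-4.2,0,-8],[4.4,-8.5,0,-16],[6.6,-12.7,0,-24],[8.8,-17,0,-32],[11,-21.2,0,-40],[13.2,-25.5,0,-48],[15.4,-29.7,0,-56],[17.6,-34,0,-64]]' 4
python3 -m inch '[[2.2,-4.2,0,-8],[4.4,-8.5,0,-16],[6.6,-12.7,0,-24],[8.8,-17,0,-32],[11,-21.2,0,-40],[13.2,-25.5,0,-48],[15.4,-29.7,0,-56],[17.6,-34,0,-66]]'
cat >> h.py <<'E'
from scipy.spatial.transform import Rotation as Ro
def shot(n):
    o=bot.get_obs();c=bot.camera(n)
    if n=="wrist":
        T=np.eye(4);T[:3,:3]=Ro.from_euler("xyz",o["tcp_rot"],degrees=True).as_matrix();T[:3,3]=o["ee_pos"]
        M=T@np.array(c["mount"]);c=c;c["R"]=M[:3,:3].T;c["t"]=-M[:3,:3].T@M[:3,3]
    return c
def px(c,P):
    f=210/np.tan(np.radians(c["fovy"])/2);q=np.array(c["R"])@P+c["t"];return q[:2]/q[2]*f+[c["cx"],c["cy"]]
E
python3 - <<'E'
from h import *
print(bot.get_obs()["q"],bot.get_obs()["tcp_rot"])
for n in("wrist","top"):
    c=shot(n);save(c,n+"1.png");print(n)
    if n=="wrist": print(-np.array(c["R"]).T@c["t"],c["mount"],c["fovy"])
    for k in H:
        for a in bot.landmark_of(k,c)[:1]: print(k,np.round(a["point"]),round(a["score"],2),np.round(at(c,a["point"],H[k]),4))
E
```

```text
time: 2.3
ee_pos: [0.3478, 0.1812, 0.2395]
tcp_rot: [180.0, -0.0, 97.6]
wrist_force: [0.4, 0.2, 0.6]
opening: 0.0403
grasp_force: 0.0
time: 3.3
ee_pos: [0.5239, -0.1589, 0.2394]
tcp_rot: [180.0, -0.0, 31.5]
wrist_force: [1.0, -0.4, 1.6]
opening: 0.04
grasp_force: 0.0
[-1.68803122e+01  4.60801934e+00  9.69051560e+00  9.50615133e+01
  6.19991378e-03  1.31581727e+02] [ 1.79988419e+02 -1.85636983e-02  3.15379638e+01]
wrist
[ 0.58296025 -0.12347199  0.37317471] [[-4.06621716e-04 -9.64062766e-01 -2.65674268e-01  6.89438668e-02]
 [ 9.99999845e-01 -2.91081286e-04 -4.74268825e-04  6.96162236e-04]
 [ 3.79892108e-04 -2.65674420e-01  9.64062736e-01 -1.33791567e-01]
 [ 0.00000000e+00  0.00000000e+00  0.00000000e+00  1.00000000e+00]] 70.99932102907172
finger_post [318. 103.] 0.65 [ 0.624  -0.1426  0.087 ]
index_mark [304. 204.] 0.57 [ 0.5326 -0.1898  0.057 ]
scale_line [357. 116.] 0.68 [ 0.6389 -0.186   0.057 ]
button_top [226. 227.] 0.66 [ 0.4678 -0.1288  0.066 ]
tuning_box [339.  36.] 0.69 [ 0.7087 -0.1292  0.    ]
glue_bottle [194. 100.] 0.87 [ 0.5614 -0.0208  0.    ]
big_capacitor [182. 167.] 0.87 [ 0.4829 -0.0444  0.    ]
part_box_1 [317. 102.] 0.62 [ 0.6372 -0.1472  0.    ]
blue_tub [416. 178.] 0.71 [ 0.6268 -0.3045  0.    ]
heat_sink [380. 239.] 0.74 [ 0.5367 -0.3148  0.    ]
white_tub [275.   4.] 0.93 [ 0.6971 -0.0511  0.    ]
top
glue_bottle [260. 229.] 0.45 [ 0.5545 -0.0185  0.    ]
big_capacitor [275. 260.] 0.68 [ 0.4794 -0.054   0.    ]
part_box_1 [307. 164.] 0.87 [ 0.7104 -0.1313  0.    ]
white_tub [274. 171.] 0.63 [ 0.6948 -0.0517  0.    ]
```

View pics/wrist1.png

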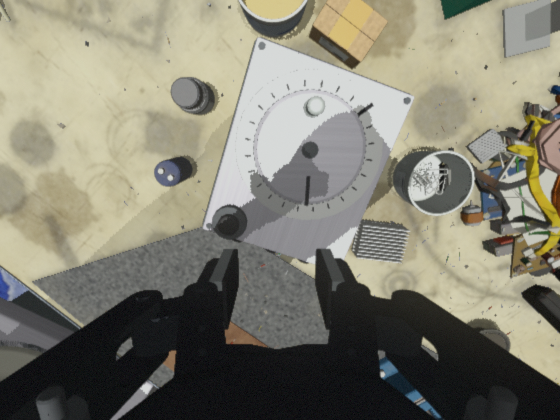

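Run:
```python
from h import *
c=shot("wrist")
C=at(c,(310.3,149.5),.059)
for n,p,z in(("post",(316,103),.087),("idx",(307,205.5),.057),("idxin",(308,177),.057),("s_in",(358.5,115.5),.049),("s_out",(372,104),.049),("btn",(228,221),.066)):
    P=at(c,p,z);d=P-C;print(n,P.round(4),np.hypot(d[0],d[1]).round(4),np.degrees(np.arctan2(d[1],d[0])).round(1))
print(C)
# ring-fit of the dial rim
```

```text
post [ 0.6223 -0.1391  0.087 ] 0.0433 30.8
idx [ 0.5326 -0.1919  0.057 ] 0.0608 -149.7
idxin [ 0.5596 -0.1754  0.057 ] 0.0292 -150.9
s_in [ 0.6409 -0.1861  0.049 ] 0.061 -24.0
s_out [ 0.6574 -0.1913  0.049 ] 0.0783 -22.6
btn [ 0.474  -0.1263  0.066 ] 0.1164 162.6
[ 0.58512247 -0.16121411  0.059     ]
```

```bash
python3 -m inch '[[4,0.7,0,-1],[8,1.4,0,-1.5],[9.8,1.7,-2,-1.5],[9.8,1.7,-5,-1.5],[9.8,1.7,-8,-1.5],[9.8,1.7,-11,-1.5],[9.8,1.7,-13,-1.5],[9.8,1.7,-13,-1.5]]' 4
python3 - <<'E'
from h import *
c=shot("wrist");save(c,"wrist2.png");print(bot.get_obs()["ee_pos"])
for k in list(H)[:5]:
    for a in bot.landmark_of(k,c)[:1]: print(k,np.round(a["point"]),round(a["score"],2),np.round(at(c,a["point"],H[k]),4))
E
```

```text
time: 5.65
ee_pos: [0.6196, -0.1402, 0.1066]
tcp_rot: [-179.8, 0.2, 30.4]
wrist_force: [-1.2, 0.3, -0.4]
opening: 0.0402
grasp_force: 0.0
[ 0.62039642 -0.14033582  0.10835524]
dial_center [281. 292.] 0.81 [ 0.587  -0.1631  0.057 ]
finger_post [282. 254.] 0.78 [ 0.6235 -0.1418  0.087 ]
index_mark [224.  69.] 0.23 [ 0.6938 -0.0628  0.057 ]
scale_line [349. 246.] 0.65 [ 0.6397 -0.1847  0.057 ]
button_top [162. 397.] 0.59 [ 0.4706 -0.1285  0.066 ]
```

View pics/wrist2.png

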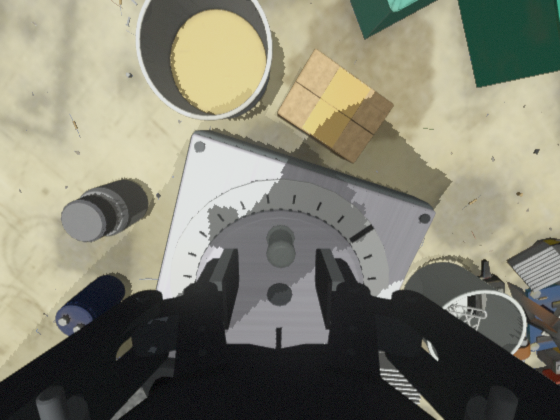

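```bash
python3 -m inch '[[0,0,-1,0],[0,0,-2,0],[0,0,-3,0],[0,0,-3.4,0],[0,0,-3.4,0],[0,0,-3.4,0],[0,0,-3.4,0],[0,0,-3.4,0]]' && python3 -m inch '[[-0.2,0.31,0,5],[-0.42,0.6,0,10],[-0.67,0.87,0,15],[-0.94,1.12,0,20],[-1.23,1.34,0,25],[-1.54,1.54,0,30],[-1.86,1.71,0,35],[-2.2,1.85,0,40]]' 2.9 20
python3 - <<'E'
from h import *
c=shot("wrist");save(c,"wrist3.png");print(bot.get_obs()["ee_pos"])
for k in list(H)[:5]:
    for a in bot.landmark_of(k,c)[:1]: print(k,np.round(a["point"]),round(a["score"],2),np.round(at(c,a["point"],H[k]),4))
E
```

```text
time: 6.95
ee_pos: [0.6215, -0.1404, 0.0756]
tcp_rot: [180.0, -0.0, 30.3]
wrist_force: [-0.5, -0.2, -0.1]
opening: 0.0399
grasp_force: 0.0
time: 7.95
ee_pos: [0.5996, -0.1221, 0.0755]
tcp_rot: [179.9, 0.0, 70.5]
wrist_force: [1.3, -1.5, -2.0]
opening: 0.0294
grasp_force: 0.9
[ 0.59920665 -0.12194824  0.07552695]
dial_center [274. 325.] 0.96 [ 0.585  -0.1637  0.057 ]
finger_post [292. 283.] 0.67 [ 0.6077 -0.1244  0.087 ]
index_mark [254. 292.] 0.41 [ 0.581  -0.1389  0.057 ]
button_top [ 66. 346.] 0.91 [ 0.4695 -0.13    0.066 ]
```

View pics/wrist3.png

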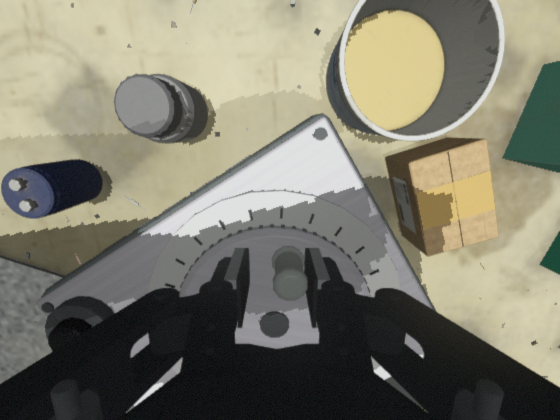

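```bash
python3 -m inch '[[-0.35,0.11,0,5],[-0.71,0.19,0,10],[-1.07,0.24,0,15],[-1.44,0.25,0,20],[-1.8,0.24,0,25],[-2.17,0.19,0,30],[-2.52,0.11,0,35],[-2.87,0,0,40]]' && python3 -m inch '[[-0.34,-0.14,0,5],[-0.66,-0.31,0,10],[-0.97,-0.51,0,15],[-1.26,-0.73,0,20],[-1.53,-0.98,0,25],[-1.78,-1.25,0,30],[-2,-1.54,0,35],[-2.2,-1.85,0,40]]'
python3 -m inch '[[0,0,0,0],[0,0,0,0],[0,0,0,0],[0,0,0,0],[0,0,0,0],[0,0,0,0],[0,0,0,0],[0,0,0,0]]'
python3 - <<'E'
from h import *
for n in("top","side","wrist"):
    c=shot(n);save(c,n+"4.png")
    for k in list(H)[:6]:
        for a in bot.landmark_of(k,c)[:1]: print(n,k,np.round(a["point"]),round(a["score"],2),np.round(at(c,a["point"],H[k]),4))
a=cv2.imread("pics/top4.png")[175:270,265:385];b=cv2.imread("pics/side4.png")[140:235,240:380]
a=cv2.resize(a,(400,317),interpolation=cv2.INTER_CUBIC);b=cv2.resize(b,(400,317*1),interpolation=cv2.INTER_CUBIC)
cv2.imwrite("pics/c4.png",np.hstack([a,b]))
E
```

```text
time: 9.25
ee_pos: [0.571, -0.1216, 0.0753]
tcp_rot: [179.9, -0.0, 110.5]
wrist_force: [2.2, 2.1, 0.0]
opening: 0.0289
grasp_force: 1.3
time: 10.25
ee_pos: [0.5486, -0.1397, 0.0752]
tcp_rot: [179.9, -0.1, 150.5]
wrist_force: [-0.6, 4.1, 0.6]
opening: 0.0286
grasp_force: 1.7
time: 11.25
ee_pos: [0.5486, -0.1404, 0.0753]
tcp_rot: [180.0, -0.0, 150.3]
wrist_force: [0.6, 2.6, -0.2]
opening: 0.0292
grasp_force: 1.2
top index_mark [260. 225.] 0.26 [ 0.5579 -0.0231  0.057 ]
top button_top [269. 264.] 0.44 [ 0.4695 -0.0437  0.066 ]
side dial_center [298. 188.] 0.91 [ 0.5839 -0.1603  0.057 ]
side finger_post [315. 185.] 0.95 [ 0.5481 -0.1345  0.087 ]
side scale_line [272. 175.] 0.93 [ 0.6403 -0.1936  0.057 ]
side button_top [356. 199.] 0.57 [ 0.4688 -0.1279  0.066 ]
side tuning_box [306. 206.] 0.96 [ 0.5665 -0.1697  0.    ]
wrist dial_center [274. 320.] 0.63 [ 0.5851 -0.1617  0.057 ]
wrist finger_post [291. 282.] 0.87 [ 0.5533 -0.1343  0.087 ]
wrist button_top [210. 112.] 0.73 [ 0.4693 -0.1293  0.066 ]
wrist tuning_box [270. 322.] 0.28 [ 0.6204 -0.1858  0.    ]
```

View pics/c4.png

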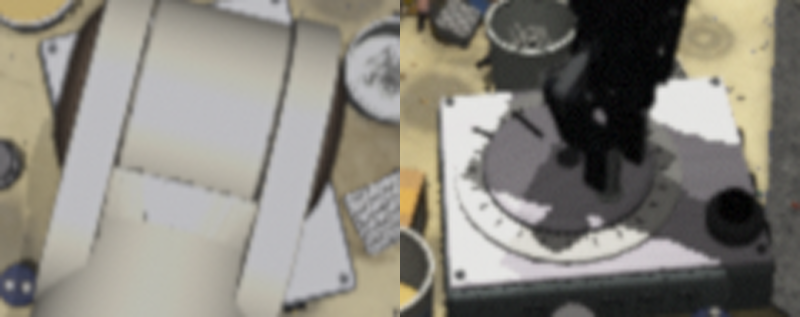

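Run:
```python
from h import *
c=shot("side")
C=np.array([.5855,-.1625,.057])
for n,p,z in(("i_out",(279.2,173.6),.057),("i_in",(289.7,180.5),.057),("s_out",(265.2,178.4),.049),("s_in",(271.5,180.5),.049),("hub",(240+168*.35,140+157*.3),.059)):
    P=at(c,p,z);d=P-C;print(n,P.round(4),np.hypot(d[0],d[1]).round(4),np.degrees(np.arctan2(d[1],d[0])).round(1))
a=cv2.imread("pics/side4.png")[155:215,250:340]
cv2.imwrite("pics/c4b.png",cv2.resize(a,(780,520),interpolation=cv2.INTER_CUBIC))
```

```text
i_out [ 0.6268 -0.2009  0.057 ] 0.0564 -42.9
i_in [ 0.6025 -0.1808  0.057 ] 0.025 -47.1
s_out [ 0.6549 -0.1918  0.049 ] 0.0754 -22.9
s_in [ 0.6409 -0.1864  0.049 ] 0.0604 -23.4
hub [ 0.5817 -0.1597  0.059 ] 0.0048 143.5
```

View pics/c4b.png

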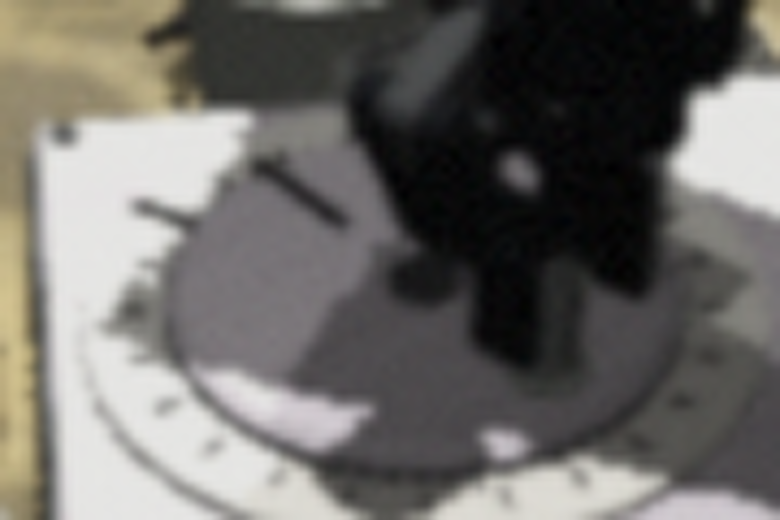

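```bash
python3 -m inch '[[-0.07,-0.13,0,2],[-0.14,-0.26,0,4],[-0.2,-0.39,0,6],[-0.26,-0.53,0,8],[-0.31,-0.66,0,10],[-0.36,-0.8,0,12],[-0.4,-0.94,0,14],[-0.44,-1.08,0,16]]'
python3 - <<'E'
from h import *
print(bot.get_obs()["tcp_rot"])
c=shot("side");save(c,"side5.png")
for k in list(H)[:4]:
        for a in bot.landmark_of(k,c)[:2]: print(k,np.round(a["point"]),round(a["score"],2),np.round(at(c,a["point"],H[k]),4))
a=c["img"][155:215,250:340,::-1]
cv2.imwrite("pics/c5.png",cv2.resize(a,(780,520),interpolation=cv2.INTER_CUBIC))
E
```

```text
time: 13.35
ee_pos: [0.5441, -0.1513, 0.0753]
tcp_rot: [-180.0, -0.0, 166.5]
wrist_force: [-1.1, 2.3, 0.1]
opening: 0.0293
grasp_force: 1.4
[-1.79997081e+02 -6.56527908e-03  1.66481638e+02]
dial_center [302. 186.] 0.59 [ 0.5762 -0.1646  0.057 ]
finger_post [316. 181.] 0.75 [ 0.5466 -0.1477  0.087 ]
finger_post [299. 258.] 0.48 [0.5578 0.0512 0.087 ]
index_mark [276. 177.] 0.92 [ 0.6313 -0.1903  0.057 ]
scale_line [273. 179.] 0.58 [ 0.6364 -0.1805  0.057 ]
```

View pics/c5.png

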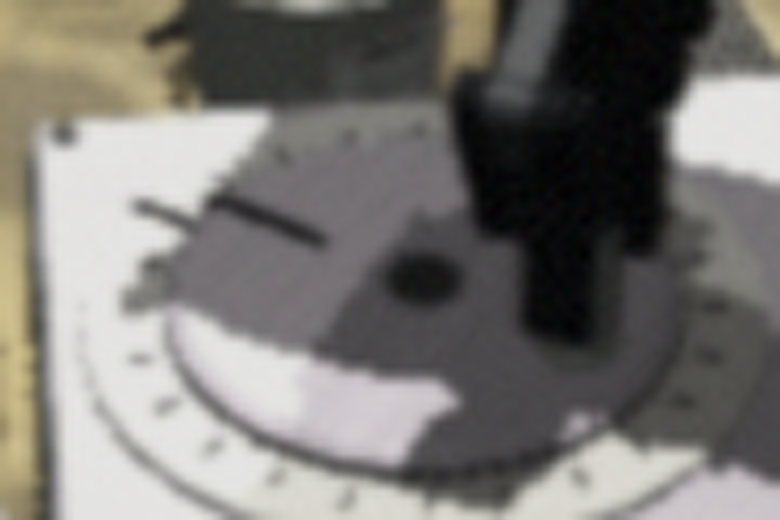

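Run:
```python
from h import *
c=shot("side")
f=lambda u,v:((u+.5)/8.667-.5+250,(v+.5)/8.667-.5+155)
H_=at(c,f(423,277),.059)
P={n:at(c,f(*p),z) for n,p,z in(("i_out",(214,200),.057),("i_in",(322,243),.057),("s_out",(138,205),.049),("s_in",(193,224),.049))}
for C in(H_,np.array([.5855,-.1625,.057])):
  print(C.round(4))
  for n in P:
    d=P[n]-C;print(n,P[n].round(4),np.hypot(d[0],d[1]).round(4),np.degrees(np.arctan2(d[1],d[0])).round(1))
for a,b in(("i_in","i_out"),("s_in","s_out")):
    d=P[b]-P[a];print("dir",a,np.degrees(np.arctan2(d[1],d[0])).round(1))
```

```text
[ 0.5827 -0.1614  0.059 ]
i_out [ 0.635  -0.1865  0.057 ] 0.058 -25.7
i_in [ 0.6077 -0.1734  0.057 ] 0.0277 -25.8
s_out [ 0.6545 -0.1925  0.049 ] 0.0782 -23.5
s_in [ 0.6403 -0.1868  0.049 ] 0.063 -23.9
[ 0.5855 -0.1625  0.057 ]
i_out [ 0.635  -0.1865  0.057 ] 0.055 -25.9
i_in [ 0.6077 -0.1734  0.057 ] 0.0247 -26.3
s_out [ 0.6545 -0.1925  0.049 ] 0.0752 -23.5
s_in [ 0.6403 -0.1868  0.049 ] 0.06 -23.9
dir i_in -25.5
dir s_in -21.8
```

```bash
python3 -m inch '[[-0.01,-0.07,0,1],[-0.03,-0.14,0,2],[-0.03,-0.14,0,2],[-0.03,-0.14,0,2],[0,0,0,0],[0.04,0.14,0,-2],[0.06,0.21,0,-3],[0.06,0.21,0,-3]]' && python3 -m inch '[[0,0,3,0],[0,0,7,0],[0,0,10,0],[4,-1,13,0],[8,-2,13,0],[11,-3,13,0],[11,-3,13,0],[11,-3,13,0]]'
python3 - <<'E'
from h import *
c=shot("wrist")
for k in list(H)[:5]:
        for a in bot.landmark_of(k,c)[:1]: print(k,np.round(a["point"]),round(a["score"],2),np.round(at(c,a["point"],H[k]),4))
u,v=np.round(px(c,np.array([.585,-.163,.055]))).astype(int);print(u,v)
u0=max(u-95,0);v0=max(v-70,0);print(u0,v0)
a=c["img"][v0:v0+140,u0:u0+190,::-1]
cv2.imwrite("pics/c6.png",cv2.resize(a,None,fx=4,fy=4,interpolation=cv2.INTER_CUBIC))
E
```

```text
time: 14.65
ee_pos: [0.5449, -0.149, 0.0753]
tcp_rot: [-180.0, 0.0, 163.3]
wrist_force: [0.0, -0.2, 0.2]
opening: 0.0293
grasp_force: 0.0
time: 15.65
ee_pos: [0.6544, -0.179, 0.2051]
tcp_rot: [-180.0, -0.0, 163.4]
wrist_force: [-0.5, 0.2, 0.1]
opening: 0.0292
grasp_force: 0.0
dial_center [271. 127.] 0.85 [ 0.5868 -0.1627  0.057 ]
finger_post [277.  64.] 0.6 [ 0.5437 -0.1444  0.087 ]
index_mark [263. 187.] 0.88 [ 0.6375 -0.1871  0.057 ]
scale_line [265. 190.] 0.73 [ 0.6409 -0.1856  0.057 ]
271 125
176 55
```

View pics/c6.png

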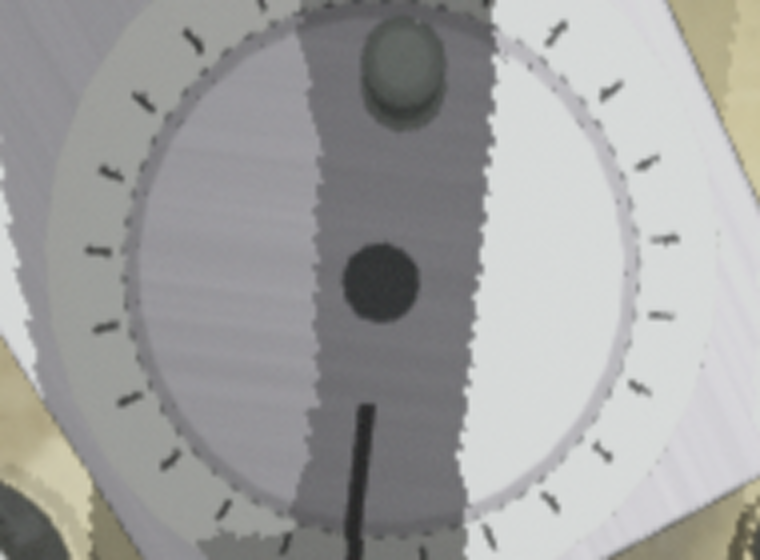

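Run:
```python
from h import *
c=shot("wrist");g=cv2.cvtColor(c["img"],cv2.COLOR_RGB2GRAY).astype(np.float32)
C=at(c,(176+(381.5)/4-.4,55+282.5/4-.4),.059);print(C)
# ppl: lines seen at radius r, sampling across angle; darkest-weighted centroid
def cen(r,z,lo=-40,hi=-8):
    A=np.arange(lo,hi,.1)
    P=np.array([px(c,np.array([C[0]+r*np.cos(np.radians(a)),C[1]+r*np.sin(np.radians(a)),z])) for a in A],np.float32)
    v=cv2.remap(g,P[None,:,0],P[None,:,1],cv2.INTER_LINEAR)[0]
    i=v.argmin();s=slice(max(i-50,0),i+51);w=np.clip(np.percentile(v[s],60)*.75-v[s],0,None)
    return (w*A[s]).sum()/w.sum(),v.min()
for r in np.arange(.032,.059,.003):print("idx",r.round(3),np.round(cen(r,.057),2))
for r in np.arange(.063,.080,.002):print("scl",r.round(3),np.round(cen(r,.049),2))
a=c["img"][150:230,215:325,::-1]
cv2.imwrite("pics/c7.png",cv2.resize(a,None,fx=7,fy=7,interpolation=cv2.INTER_CUBIC))
```

```text
[ 0.585549   -0.16272018  0.059     ]
idx 0.032 [-24.29  42.19]
idx 0.035 [-24.15  41.54]
idx 0.038 [-24.16  43.38]
idx 0.041 [-24.17  41.92]
idx 0.044 [-24.07  41.44]
idx 0.047 [-24.21  41.96]
idx 0.05 [-24.03  41.45]
idx 0.053 [-23.99  42.9 ]
idx 0.056 [-24.12  42.39]
scl 0.063 [-23.2   41.85]
scl 0.065 [-23.1   41.69]
scl 0.067 [-23.2   40.45]
scl 0.069 [-23.18  40.11]
scl 0.071 [-23.15  38.31]
scl 0.073 [-23.15  39.15]
scl 0.075 [-23.1   38.09]
scl 0.077 [-23.15  37.85]
scl 0.079 [-23.14  64.51]
```

View pics/c7.png

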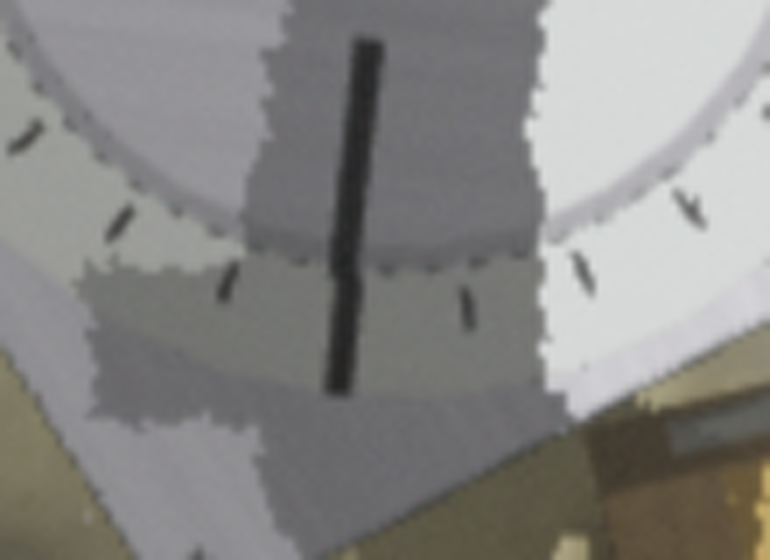

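```bash
python3 -m inch '[[-4,1,0,0],[-8,2,0,0],[-11,3,-3,0],[-11,3,-6,0],[-11,3,-9,0],[-11,3,-12,0],[-11,3,-13,0],[-11,3,-13,0]]' && python3 -m inch '[[-0.03,-0.14,0,2],[-0.06,-0.24,0,3.5],[-0.09,-0.35,0,5],[-0.1,-0.42,0,6],[-0.1,-0.42,0,6],[-0.1,-0.42,0,6],[-0.04,-0.2,0,2],[0,0,0,0]]' && python3 -m inch '[[0,0,3,0],[0,0,7,0],[0,0,10,0],[4,-1,13,0],[8,-2,13,0],[11,-3,13,0],[11,-3,13,0],[11,-3,13,0]]'
cat > m.py <<'E'
from h import *
c=shot("wrist");g=cv2.cvtColor(c["img"],cv2.COLOR_RGB2GRAY).astype(np.float32)
C=np.array([.585549,-.16272])
def cen(r,z,lo=-40,hi=-8):
    A=np.arange(lo,hi,.1)
    P=np.array([px(c,np.array([C[0]+r*np.cos(np.radians(a)),C[1]+r*np.sin(np.radians(a)),z])) for a in A],np.float32)
    v=cv2.remap(g,P[None,:,0],P[None,:,1],cv2.INTER_LINEAR)[0]
    i=v.argmin();s=slice(max(i-50,0),i+51);w=np.clip(np.percentile(v[s],60)*.75-v[s],0,None)
    return (w*A[s]).sum()/w.sum()
print("idx",np.round([cen(r,.057) for r in np.arange(.032,.059,.005)],2))
print("scl",np.round([cen(r,.049) for r in np.arange(.063,.080,.003)],2))
for a in bot.landmark_of("dial_center",c)[:1]: print(at(c,a["point"],.057))
for a in bot.landmark_of("button_top",c)[:1]: print("btn",at(c,a["point"],.066))
E
python3 m.py
```

```text
time: 17.0
ee_pos: [0.5446, -0.149, 0.0754]
tcp_rot: [180.0, -0.0, 163.3]
wrist_force: [-0.2, -0.5, -0.4]
opening: 0.0294
grasp_force: 0.0
time: 18.0
ee_pos: [0.5446, -0.1491, 0.0751]
tcp_rot: [-180.0, -0.0, 163.2]
wrist_force: [-0.1, 0.0, 0.3]
opening: 0.0287
grasp_force: 0.0
time: 19.0
ee_pos: [0.6543, -0.179, 0.2049]
tcp_rot: [-180.0, -0.1, 163.3]
wrist_force: [-0.3, 0.0, -0.1]
opening: 0.0291
grasp_force: 0.0
idx [-23.28 -23.19 -23.15 -23.34 -23.12 -23.22]
scl [-23.15 -23.09 -23.21 -23.17 -23.13 -23.13]
[ 0.58393337 -0.16217643  0.057     ]
```

```bash
python3 -m inch '[[-5,1.4,0,0],[-10,2.8,0,0],[-15,4.2,0,0],[-18.4,5,0,0],[-18.4,5,-3,0],[-18.4,5,-6,0],[-18.4,5,-8,0],[-18.4,5,-8,0]]' 0
python3 - <<'E'
from h import *
for n in("wrist","side"):
    c=shot(n);save(c,n+"8.png")
    for k in("button_top","dial_center"):
        for a in bot.landmark_of(k,c)[:1]: print(n,k,np.round(a["point"]),round(a["score"],2),np.round(at(c,a["point"],H[k]),4))
E
```

```text
time: 20.15
ee_pos: [0.4696, -0.1287, 0.1245]
tcp_rot: [-180.0, -0.1, 163.4]
wrist_force: [0.7, -0.3, 0.3]
opening: -0.0
grasp_force: 0.0
wrist button_top [272. 228.] 0.56 [ 0.4675 -0.1302  0.066 ]
side button_top [357. 200.] 0.64 [ 0.4677 -0.1263  0.066 ]
side dial_center [299. 186.] 0.85 [ 0.582  -0.1665  0.057 ]
```

View pics/wrist8.png

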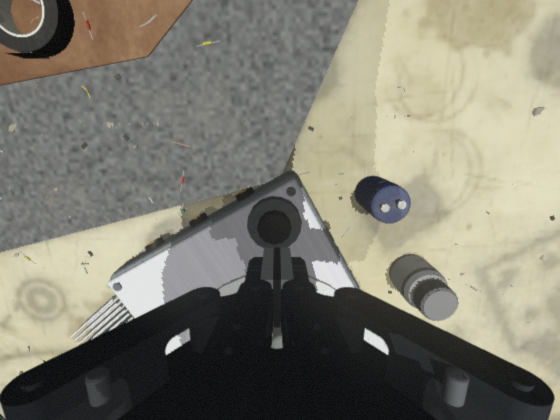

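```bash
python3 -m inch '[[0,0,-2,0],[0,0,-4,0],[0,0,-4.7,0],[0,0,-4.9,0],[0,0,-5.1,0],[0,0,-5.3,0],[0,0,-5.4,0],[0,0,-5.4,0]]'
```

```text
time: 21.45
ee_pos: [0.4713, -0.1292, 0.0718]
tcp_rot: [180.0, 0.1, 163.4]
wrist_force: [1.8, 0.7, 3.5]
opening: 0.0002
grasp_force: 1.5
```

```bash
python3 -m inch '[[0,0,-0.1,0],[0,0,-0.2,0],[0,0,-0.25,0],[0,0,-0.3,0],[0,0,-0.3,0],[0,0,-0.3,0],[0,0,-0.3,0],[0,0,-0.3,0]]'
```

```text
time: 22.45
ee_pos: [0.4713, -0.1292, 0.069]
tcp_rot: [180.0, 0.1, 163.3]
wrist_force: [2.0, -1.6, 7.9]
opening: 0.0002
grasp_force: 4.1
```

```bash
python3 -m inch '[[0,0,-0.05,0],[0,0,-0.1,0],[0,0,-0.1,0],[0,0,-0.1,0],[0,0,-0.1,0],[0,0,-0.1,0],[0,0,-0.1,0],[0,0,-0.1,0]]'
```

```text
time: 23.45
ee_pos: [0.4713, -0.1292, 0.0688]
tcp_rot: [180.0, 0.1, 163.3]
wrist_force: [-1.4, 1.0, 15.4]
opening: -0.0003
grasp_force: 7.8
```

Bottomed out: the force went up to 15 N with only 0.2 mm more travel. Next I release, move clear and check.

```bash
python3 -m inch '[[0,0,0.3,0],[0,0,0.8,0],[0,0,2,0],[0,0,5,0],[0,0,9,0],[0,0,13,0],[4,-1,13.7,0],[8,-2,13.7,0]]' && python3 -m inch '[[5,-1.4,0,0],[10,-2.8,0,0],[10.4,-3,0,0],[10.4,-3,0,0],[10.4,-3,0,0],[10.4,-3,0,0],[10.4,-3,0,0],[10.4,-3,0,0]]'; python3 m.py
python3 - <<'E'
from h import *
c=shot("side")
for k in H:
    for a in bot.landmark_of(k,c)[:1]: print(k,round(a["score"],2),np.round(at(c,a["point"],H[k]),4))
E
```

```text
time: 24.45
ee_pos: [0.5519, -0.1493, 0.206]
tcp_rot: [180.0, 0.1, 163.3]
wrist_force: [-0.7, -0.1, 0.3]
opening: 0.0003
grasp_force: 0.0
time: 25.45
ee_pos: [0.6546, -0.179, 0.2048]
tcp_rot: [180.0, 0.0, 163.4]
wrist_force: [-0.3, -0.1, 0.7]
opening: 0.0001
grasp_force: 0.0
idx [-23.33 -23.27 -23.19 -23.22 -23.18 -23.16]
scl [-23.1  -23.12 -23.09 -23.06 -23.04 -23.12]
[ 0.58660554 -0.16405531  0.057     ]
dial_center 0.97 [ 0.5828 -0.1623  0.057 ]
finger_post 0.84 [ 0.5443 -0.1434  0.087 ]
index_mark 0.86 [ 0.6356 -0.1902  0.057 ]
scale_line 0.65 [ 0.6272 -0.1875  0.057 ]
button_top 0.73 [ 0.6303 -0.1767  0.066 ]
tuning_box 0.97 [ 0.5692 -0.1641  0.    ]
glue_bottle 0.57 [ 0.5616 -0.0221  0.    ]
big_capacitor 0.72 [ 0.4741 -0.0418  0.    ]
blue_tub 0.91 [ 0.6262 -0.3002  0.    ]
heat_sink 0.74 [ 0.5281 -0.3049  0.    ]
white_tub 0.87 [ 0.696  -0.0463  0.    ]
```

The dial is still aligned, nothing around it has moved, and the arm is clear.

```bash
python3 -c "
from workcell import bot
print(bot.job_done())"
```

```text
the job is handed in; nothing more can be done
None
```

Done: the index line is within about 0.1° of the thick scale line, the button was then pressed fully in (15 N at the stop) and released, though I didn't check its spring-back in a picture, and the job was handed in at about 26 s with the arm clear.

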